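# Stir the cat's treats loose and hold the portion dial open

### The job

Give the cat its treats: take the wooden stick from its stand, stir the treats loose in the dispenser's hopper with at least three wide turns, down among them, and stand the stick back in its stand. Then push the dispenser's dial down by its handle, past the first two notches to the third, and keep holding it there so that all the treats drop into the dish; finish while still holding the dial open, for it springs shut when let go. Keep your fingers off the treats, spill none, and leave the bottle, the can and the jar alone.

Things in the scene. Friction and masses are not known exactly. Their poses are not given: they have to be found in the camera images.
- dispenser: White cat-treat dispenser, fixed, clear square hopper open at the top (inside 96 x 96 mm, walls 4, floor 104 and rim 178 mm up). Origin on the surface below the hopper's middle; z up, -x its front (towards the robot at yaw 0), -y the side with the dial. Base: x -90 to 125, y -85 to 85 mm. Hopper axis at x = y = 0; behind it a gear box, x 52 to 113, 112 wide, 134 mm high.
- hopper_floor (a point): Middle of the hopper floor, on top of the closed gate, 104 mm above the work surface; axes as the dispenser's.
- dish (a point): Middle of the underside of the round steel dish clipped on the dispenser's base under the outlet (144 mm across its rim, 34 mm high), 8 mm above the work surface. The treats fall into it when the gate opens.
- dial_turn (a joint): Spring-return portion dial, rad: 0 at rest (gate shut), notches at 0.4, 0.8 and 1.2 (third, gate fully open), stop at 1.28. Turns about the dispenser's y axis through point dial_axis; both gate leaves open by the same angle. Springs back to 0 from any notch when let go. Push at the handle: about 4 to 9 N, stiffest on leaving a notch, about 6 N to hold the third.
- dial_axis (a point): On the dial's axis, middle of its white disc (60 mm across) on the dispenser's -y side; 101.5 mm above the surface, at dispenser x 48, y -68 mm. On the charcoal plate behind it are four dots: rest, first and second notch (white), third (orange).
- dial: The dial with its handle. Origin on its axis (as dial_axis). A 62 mm arm carries a level round bar 16 mm thick along the dispenser's y, sticking out 88 mm to -y, its outer 66 mm sleeved orange (17 mm thick). At dial_turn 0 the axes are the dispenser's. The arm points to the front (-x): at rest 0.6 rad above level (bar 136 mm up), at the third notch 0.6 rad below (bar 66 mm up). Push it down.
- handle_mid (a point): Middle of the handle's orange sleeve, on the bar's middle line, 56 mm out from the arm, 124 mm out from the hopper's middle: the place to push or take hold.
- stick: Loose wooden stirring stick, 155 mm long, standing upright in its stand; lower 88 mm is 13 mm thick, the upper grip 16 mm thick with a blue band. Weighs 28 to 53 g. Origin at the lower end, z along the stick to its top.
- stick_tip (a point): Middle of the stick's lower end.
- stick_grip (a point): Point on the stick's middle line 120 mm above its lower end (35 mm below the top), a good place to grip.
- stand: Blue ceramic stand for the stick, fixed: a foot 72 mm across and an upright tube 32 mm thick flaring to 42 mm, 68 mm high in all. Its round socket, about 21 mm wide (flared mouth about 30 mm), is 56 mm deep. Origin at the middle of its underside.
- stand_socket (a point): Middle of the socket's bottom, 12 mm above the work surface; the stick's lower end rests here.
- pill_bottle: Amber bottle with white cap, 52 mm across, 85 mm high; origin under its middle. To be left alone.
- drink_can: Blue drink can, 62 mm across, 115 mm high; origin under its middle. To be left alone.
- candle_jar: Glass candle jar with wooden lid, 76 mm across, 95 mm high; origin under its middle. To be left alone.
- treat1: Round freeze-dried treat, 20 mm across, 10 to 17 g, light or dark brown; origin at its centre. The eight lie in one layer in a ring on the hopper floor at the start, its middle being free.
- treat2: Round freeze-dried treat, 20 mm across, 10 to 17 g, light or dark brown; origin at its centre. The eight lie in one layer in a ring on the hopper floor at the start, its middle being free.
- treat3: Round freeze-dried treat, 20 mm across, 10 to 17 g, light or dark brown; origin at its centre. The eight lie in one layer in a ring on the hopper floor at the start, its middle being free.
- treat4: Round freeze-dried treat, 20 mm across, 10 to 17 g, light or dark brown; origin at its centre. The eight lie in one layer in a ring on the hopper floor at the start, its middle being free.
- treat5: Round freeze-dried treat, 20 mm across, 10 to 17 g, light or dark brown; origin at its centre. The eight lie in one layer in a ring on the hopper floor at the start, its middle being free.
- treat6: Round freeze-dried treat, 20 mm across, 10 to 17 g, light or dark brown; origin at its centre. The eight lie in one layer in a ring on the hopper floor at the start, its middle being free.
- treat7: Round freeze-dried treat, 20 mm across, 10 to 17 g, light or dark brown; origin at its centre. The eight lie in one layer in a ring on the hopper floor at the start, its middle being free.
- treat8: Round freeze-dried treat, 20 mm across, 10 to 17 g, light or dark brown; origin at its centre. The eight lie in one layer in a ring on the hopper floor at the start, its middle being free.
Not all that is in view belongs to the job. Of the things shaped like the stick, the wooden one is meant.

How it is judged:
On the way, in this order (a step that is already met when the one before it is completed fails the run):
1. first turn: the held stick's lower end, among the treats, passes the far half (local x beyond +12 mm) (contact force between the fingers and stick above 0.5 N and z of stick_tip in the frame of hopper_floor between -0.01 and 0.035 m and value of joint dial_turn below 0.2 rad and x of stick_tip in the frame of hopper_floor between 0.012 and 0.05 m and y of stick_tip in the frame of hopper_floor between -0.05 and 0.05 m), for 0.03 s.
2. first turn: the held stick's lower end, among the treats, passes the one side (local y beyond 12 mm, x within 10 mm) (contact force between the fingers and stick above 0.5 N and z of stick_tip in the frame of hopper_floor between -0.01 and 0.035 m and value of joint dial_turn below 0.2 rad and x of stick_tip in the frame of hopper_floor between -0.01 and 0.01 m and (y of stick_tip in the frame of hopper_floor between 0.012 and 0.05 m or y of stick_tip in the frame of hopper_floor between -0.05 and -0.012 m)), for 0.03 s.
3. first turn: the held stick's lower end, among the treats, passes the near half (local x beyond -12 mm) (contact force between the fingers and stick above 0.5 N and z of stick_tip in the frame of hopper_floor between -0.01 and 0.035 m and value of joint dial_turn below 0.2 rad and x of stick_tip in the frame of hopper_floor between -0.05 and -0.012 m and y of stick_tip in the frame of hopper_floor between -0.05 and 0.05 m), for 0.03 s.
4. first turn: the held stick's lower end, among the treats, passes the one side (local y beyond 12 mm, x within 10 mm) (all of step 2), for 0.03 s.
5. second turn: the held stick's lower end, among the treats, passes the far half (local x beyond +12 mm) (all of step 1), for 0.03 s.
6. second turn: the held stick's lower end, among the treats, passes the one side (local y beyond 12 mm, x within 10 mm) (all of step 4), for 0.03 s.
7. second turn: the held stick's lower end, among the treats, passes the near half (local x beyond -12 mm) (all of step 3), for 0.03 s.
8. second turn: the held stick's lower end, among the treats, passes the one side (local y beyond 12 mm, x within 10 mm) (all of step 6), for 0.03 s.
9. the treats have been shifted all round (at least one of each neighbouring pair by 5 mm), all are still in the hopper, the gate is shut, and the stick stands in its stand, let go (height (world z) of each of treat1, treat2, treat3, treat4, treat5, treat6, treat7, treat8 above 0.105 m and distance of any of treat1, treat2 from where it was at the start of the episode above 0.005 m and distance of any of treat3, treat4 from where it was at the start of the episode above 0.005 m and distance of any of treat5, treat6 from where it was at the start of the episode above 0.005 m and distance of any of treat7, treat8 from where it was at the start of the episode above 0.005 m and value of joint dial_turn below 0.2 rad and z of stick_tip in the frame of stand_socket below 0.012 m and horizontal distance between stick_tip and stand_socket below 0.012 m and angle between stick's own z axis and vertical below 0.2 rad and contact force between the fingers and stick below 0.1 N), for 0.2 s.
10. the dial is turned past its first two notches to the third by the gripper on its handle (value of joint dial_turn above 1.1 rad and contact force between the fingers and dial above 1 N), for 0.2 s.
At the end, for the whole second after the job is handed in: Fingers hold the dial's handle (over 1 N, stick not on it), dial above 1.1 rad and still (0.2 rad/s); all 8 treats in the dish (within 72 mm of its middle, under 45 mm above its underside); stick let go in its stand (lower end within 12 mm of the socket bottom, tilt under 0.2 rad) (all of step 10 and velocity of joint dial_turn between -0.2 and 0.2 rad/s and contact force between stick and dial below 0.1 N and z of each of treat1, treat2, treat3, treat4, treat5, treat6, treat7, treat8 in the frame of dish below 0.045 m and horizontal distance between each of treat1, treat2, treat3, treat4, treat5, treat6, treat7, treat8 and dish below 0.072 m and z of stick_tip in the frame of stand_socket below 0.012 m and horizontal distance between stick_tip and stand_socket below 0.012 m and angle between stick's own z axis and vertical below 0.2 rad and contact force between the fingers and stick below 0.1 N); the arm keeps its last pose, push and grip.
It fails at once if the pill bottle, the can or the jar is pushed more than 30 mm or tipped over (distance of any of pill_bottle, drink_can, candle_jar from where it was at the start of the episode above 0.03 m or angle between any of pill_bottle, drink_can, candle_jar's own z axis and vertical above 0.5 rad).
It fails at once if a treat is spilled outside the dispenser and dish (horizontal distance between any of treat1, treat2, treat3, treat4, treat5, treat6, treat7, treat8 and hopper_floor above 0.095 m).
It fails at once if the fingers touch the treats (contact force between the fingers and treat1 above 0.5 N or contact force between the fingers and treat2 above 0.5 N or contact force between the fingers and treat3 above 0.5 N or contact force between the fingers and treat4 above 0.5 N or contact force between the fingers and treat5 above 0.5 N or contact force between the fingers and treat6 above 0.5 N or contact force between the fingers and treat7 above 0.5 N or contact force between the fingers and treat8 above 0.5 N).
It also fails if it takes over 67 s, if anything falls off the work surface, if the arm or the gripper's body presses on something with over 40 N, if the wrist force passes 120 N, or if a joint passes its speed limit or range.

### The arm

A 7-joint arm with a two-finger parallel gripper is mounted at the origin on the work surface. World frame = base frame: x ahead of the robot, y to its left, z up, the work surface at z = 0. Lengths are in m, angles in rad, forces in N, time in s.
With the tool pointing down it reaches from about 0.375 to 0.925 m from the base axis. Payload 3.1 kg.
Tool frame: the origin (TCP) lies on the centre line of the jaws, within the pads' length; the fingertips stand 22 mm ahead of it and the grasp point (between the pads) lies 3 mm ahead of it; z points along the fingers, y is the line along which they close (so a half turn about z gives the same grasp; the last joint's range is limited). The gripper opens to 85 mm and grips with 20 to 120 N. Pads are 22 mm wide; open, the fingers measure 114 mm over their backs; the gripper's body (76 mm by 85 mm) begins 54 mm behind the grasp point. The pads swing forward as they close: fully open they stand 13 mm farther back than shut.
Start: joints at [-1.277, 0.383, 0.044, 1.598, -0.018, 1.161, -0.05], TCP at [0.248, 0.601, 0.253] pointing down, gripper open.
Joint ranges: [-2.61, 2.61], [-0.41, 2.15], [-1.48, 1.57], [0, 2.5], [-1.57, 4.71], [0.05, 1.97], [-2.85, 2.85]. Speed limits (rad/s): [2.79, 2.79, 3.14, 3.14, 3.14, 3.14, 3.14].

### API

Orientations are given as [roll, pitch, yaw] about the fixed x, y, z axes, in that order (R = Rz(yaw) Ry(pitch) Rx(roll)).
In Python, from station import env gives the robot as it stands.
- The arm moves only by the tool carry_out, never from a script. Its argument "steps" is a list of rows, each an object with "grip": the closure, from 0 (fully open) to 1 (shut); "travel": the shift along the tool's x, y, z in m, a list of three; "twist": the turn about the tool's z in rad. In form: [{"grip": grip, "travel": [tx, ty, tz], "twist": twist}, ...]. A call has 1 to 20 rows; each row shifts and turns the commanded pose from where the row before left it, along the tool's axes as they then stand; what a row does not reach is not made up. A row lasts 1/8 s, in which the tool goes at most 62.5 mm and 10.7 degrees, less where a joint would pass 70% of its speed; a pose out of reach is approached as far as the arm can. A call is refused whole if a number of a shift passes 0.0625 or a number of a turn 0.188, either way. A call with a gripper value outside its range is refused whole. The fingers move at their own pace and stop on an object; "squeeze" is the grip in N (left out, the last holds). Time passes only in rows, so rows that do not move let the fingers close. It gives the time, the measured TCP pose, the force, the opening and the grip force at its end, in the units of the state.
- env.get_state(): the state, without advancing time (a new reading comes with each control period).
- env.camera(name): name is "scene" or "side" or "wrist"; returns a dict with "frame" (420x560x3 uint8, blue, green, red), "depth" (420x560 float32, m along the optical axis (not along the pixel's ray), 0 where there is no reading), "fx", "fy", "cx", "cy" (pixels), "D" ([k1, k2, p1, p2, k3] as OpenCV has them; the pictures are not rectified), "pose" (4x4, takes a point from camera to world coordinates). Camera axes: x right, y down, z forward; pixel columns grow to the right and rows downward; lengths in m; the calibration is good to about 2 mm. A picture is of the moment at which its call begins.
- env.hand_in(): hands the job in; it is judged then, once.
The state is a dict: "time_s": time; "qpos": joint angles; "joint_vel": joint speeds; "tau": joint torques, N m; "tcp_pos": TCP position; "ee_rot": TCP orientation; "ft_force": force on the tool from outside, world axes, zero at the start; "moment": the same for the moment, N m; "width": finger opening in m; "grip_force": force on a finger pad.
Only numpy, scipy, OpenCV 4.12 (cv2) and the standard library are available. Lean on these libraries where they do the work, as an engineer would, in place of code of your own. Each camera call takes 0.05 s, during which the arm holds its last target. There are 200 camera calls.

## Working session

There is one attempt and no reset: what is moved stays moved. The work goes in short steps, Python scripts to look and compute and a tool call to move; the robot and the scene stay as the last step left them, time stands still between calls to the robot, and variables do not carry over. Pictures are saved under pics/ and viewed, at most 10 in all, crops included, and the job is handed in when it is done.

Besides the shell and the picture viewer there is one more tool, called by a JSON object that holds its "op" and its "data". carry_out: Moves the arm, as the interface text tells. Its arguments: {"type":"object","properties":{"steps":{"type":"array","items":{"type":"object","properties":{"grip":{"type":"number"},"travel":{"type":"array","items":{"type":"number"}},"twist":{"type":"number"}}}},"squeeze":{"type":"number"}},"required":["steps"]}

```bash
mkdir -p pics; cat > h.py <<'E'
import numpy as np,cv2
from station import env
def cap(n,tag):
    c=env.camera(n);np.savez(f'{tag}.npz',**{k:np.array(v) for k,v in c.items()});cv2.imwrite(f'pics/{tag}.png',c['frame']);return c
def P(c,u,v,r=1,z=None):
    """world point of pixel from depth (median of patch) or at height z"""
    K=np.array([[c['fx'],0,c['cx']],[0,c['fy'],c['cy']],[0,0,1]],float)
    x,y=cv2.undistortPoints(np.array([[[u,v]]],float),K,np.array(c['D'],float))[0,0]
    T=np.array(c['pose']);d=np.array([x,y,1.])
    if z is not None:
        w=T[:3,:3]@d; s=(z-T[2,3])/w[2]
    else:
        p=c['depth'][v-r:v+r+1,u-r:u+r+1];s=np.median(p[p>0])
    return (T[:3,:3]@(d*s)+T[:3,3]).round(4)
E
python3 - <<'E'
from h import *
a=cap('scene','s1');b=cap('side','d1')
for c in(a,b):print(np.array(c['pose']).round(3).tolist())
s=env.get_state();print(s['time_s'],s['tcp_pos'],s['ee_rot'],s['width'])
E
```

```text
[[-0.645, 0.578, -0.501, 1.068], [0.764, 0.498, -0.409, 0.441], [0.013, -0.647, -0.763, 0.869], [0.0, 0.0, 0.0, 1.0]]
[[-0.941, -0.217, 0.258, 0.314], [-0.337, 0.558, -0.759, 0.66], [0.02, -0.801, -0.598, 0.592], [0.0, 0.0, 0.0, 1.0]]
0.1 [0.24791244 0.59998919 0.25198501] [-3.13917253e+00  1.33410770e-04  2.74985837e+00] 0.08544678237238072
```

View pics/s1.png

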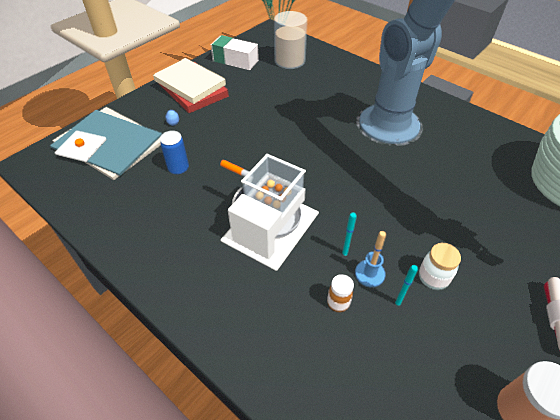

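View pics/d1.png

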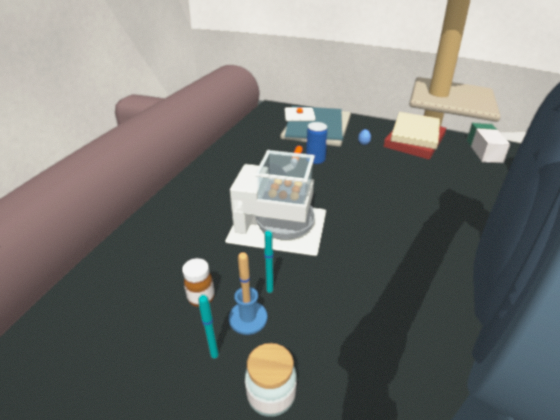

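The scene view shows the dispenser at about (270,205), the stand at (370,270) with the stick top at (381,234). The teal decoys are at (348,232) and (406,286), the bottle at (340,293), the jar at (440,265) and the can at (174,152). I'll enlarge both.

```bash
python3 - <<'E'
import cv2
a=cv2.imread('pics/s1.png')[145:315,210:470]
cv2.imwrite('pics/s1c.png',cv2.resize(a,None,fx=3,fy=3,interpolation=cv2.INTER_CUBIC))
b=cv2.imread('pics/d1.png')[140:340,180:340]
cv2.imwrite('pics/d1c.png',cv2.resize(b,None,fx=3,fy=3,interpolation=cv2.INTER_CUBIC))
E
```

```text
(no output)
```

View pics/s1c.png

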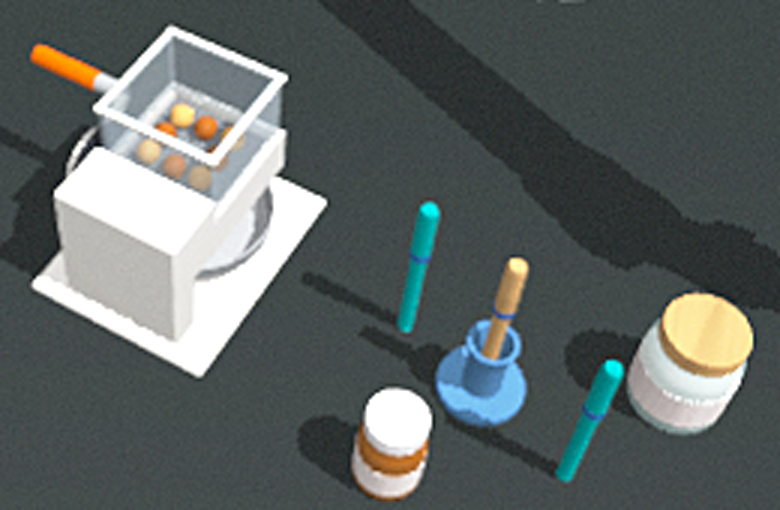

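View pics/d1c.png

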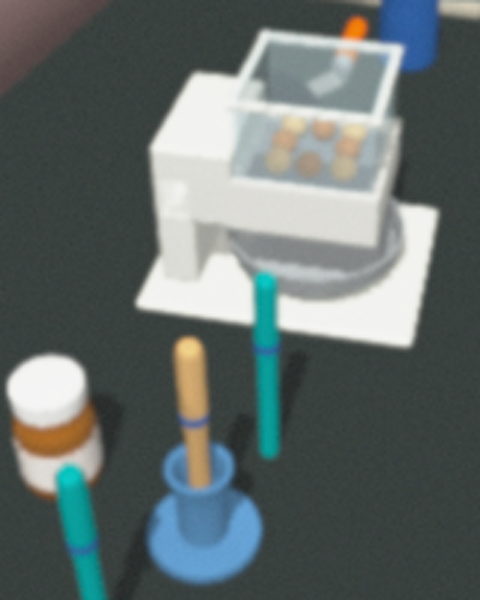

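```bash
python3 - <<'E'
from h import *
a=dict(np.load('s1.npz'));b=dict(np.load('d1.npz'))
S=lambda u,v,z:P(a,210+u/3,145+v/3,z=z)
D=lambda u,v,z:P(b,180+u/3,140+v/3,z=z)
for n,q,z in[('rim',[(170,28),(286,77),(215,162),(97,108)],.178),('base',[(33,285),(200,377),(327,202)],.008),('sticktop',[(516,262)],.165),('stickmouth',[(494,343)],.068),('foot',[(482,383)],.006),('handle',[(36,52),(100,82)],.136),('teal1',[(405,328),(429,207)],0),('teal2',[(565,478)],0),('bottle',[(398,415)],.085),('jar',[(706,325)],.095)]:
  print(n,[S(u,v,z).tolist() for u,v in q])
  if n=='rim':
    r=np.array([S(u,v,z) for u,v in q]);print(r.mean(0),np.linalg.norm(np.diff(r,axis=0),axis=1))
    e=(r[0]-r[3])+(r[1]-r[2]);print('yaw -x dir',np.arctan2(e[1],e[0]))
for n,q,z in[('rim',[(265,33),(402,46),(394,122),(232,106)],.178),('base',[(137,306),(412,346),(437,208)],.008),('sticktop',[(189,345)],.165),('stickmouth',[(200,465)],.068),('foot',[(204,533)],.006),('hand',[(357,25)],.136),('teal1',[(269,455)],0)]:
  print('D',n,[D(u,v,z).tolist() for u,v in q])
  if n=='rim':print(np.array([D(u,v,z) for u,v in q]).mean(0))
print(P(a,382,234),P(a,381,240))
E
```

```text
rim [[0.5197, -0.0744, 0.178], [0.502, 0.0324, 0.178], [0.6061, 0.0481, 0.178], [0.6234, -0.0564, 0.178]]
[ 0.5628   -0.012575  0.178   ] [0.10825678 0.10527725 0.10592233]
yaw -x dir -2.980817239977697
base [[0.6987, -0.0752, 0.008], [0.6747, 0.0917, 0.008], [0.463, 0.0587, 0.008]]
sticktop [[0.5296, 0.2635, 0.165]]
stickmouth [[0.533, 0.2672, 0.068]]
foot [[0.5304, 0.267, 0.006]]
handle [[0.583, -0.1716, 0.136], [0.5733, -0.1056, 0.136]]
teal1 [[0.5236, 0.1876, 0.0], [0.4016, 0.1289, 0.0]]
teal2 [[0.5566, 0.3605, 0.0]]
bottle [[0.6414, 0.2514, 0.085]]
jar [[0.4333, 0.3861, 0.095]]
D rim [[0.6186, -0.0537, 0.178], [0.5148, -0.073, 0.178], [0.4886, 0.0312, 0.178], [0.5989, 0.0526, 0.178]]
[ 0.555225 -0.010725  0.178   ]
D base [[0.6659, 0.0955, 0.008], [0.456, 0.0621, 0.008], [0.4848, -0.1094, 0.008]]
D sticktop [[0.5305, 0.2652, 0.165]]
D stickmouth [[0.5295, 0.2659, 0.068]]
D foot [[0.5294, 0.2685, 0.006]]
D hand [[0.582, -0.1687, 0.136]]
D teal1 [[0.5177, 0.1902, 0.0]]
[0.5354 0.2665 0.1676] [0.5376 0.2691 0.1507]
```

{"op": "carry_out", "data": {"steps": [{"grip": 0,"travel": [0,0,0],"twist": 0.17},{"grip": 0,"travel": [0,0,0],"twist": 0.17},{"grip": 0,"travel": [0,0,0],"twist": 0.17},{"grip": 0,"travel": [0,0,0],"twist": 0.17},{"grip": 0,"travel": [0,0,0],"twist": 0.17},{"grip": 0,"travel": [0,0,0],"twist": 0.17}], "squeeze": 60}}

```text
time_s: 0.85
tcp_pos: [0.2479, 0.6003, 0.2525]
ee_rot: [-3.141, 0.001, 1.724]
ft_force: [-0.5, -0.5, -0.2]
width: 0.0853
grip_force: 0.0
```

{"op": "carry_out", "data": {"steps": [{"grip": 0,"travel": [-0.0375,0.023,0],"twist": 0},{"grip": 0,"travel": [-0.0375,0.023,0],"twist": 0},{"grip": 0,"travel": [-0.0375,0.023,0],"twist": 0},{"grip": 0,"travel": [-0.0375,0.023,0],"twist": 0},{"grip": 0,"travel": [-0.0375,0.023,0],"twist": 0},{"grip": 0,"travel": [-0.0375,0.023,0],"twist": 0},{"grip": 0,"travel": [-0.0375,0.023,0],"twist": 0},{"grip": 0,"travel": [-0.0375,0.023,0],"twist": 0},{"grip": 0,"travel": [-0.0375,0.023,0],"twist": 0},{"grip": 0,"travel": [-0.0375,0.023,0],"twist": 0},{"grip": 0,"travel": [0,0,0],"twist": 0}]}}

```text
time_s: 2.22
tcp_pos: [0.5375, 0.261, 0.2531]
ee_rot: [3.141, 0.003, 1.721]
ft_force: [0.7, -0.1, 0.2]
width: 0.0855
grip_force: 0.0
```

```bash
python3 - <<'E'
from h import *
c=cap('wrist','w1');s=env.get_state();print(s['tcp_pos'],s['ee_rot']);print(np.array(c['pose']).round(3).tolist())
d=dict(np.load('s1.npz'));print('can',P(d,174,137))
E
```

```text
[0.53567462 0.26422555 0.25285228] [-3.14102764e+00  1.07200074e-03  1.72468132e+00]
[[0.989, 0.143, 0.041, 0.528], [0.149, -0.954, -0.261, 0.326], [0.002, 0.264, -0.965, 0.374], [0.0, 0.0, 0.0, 1.0]]
can [ 0.5847 -0.3637  0.1139]
```

View pics/w1.png

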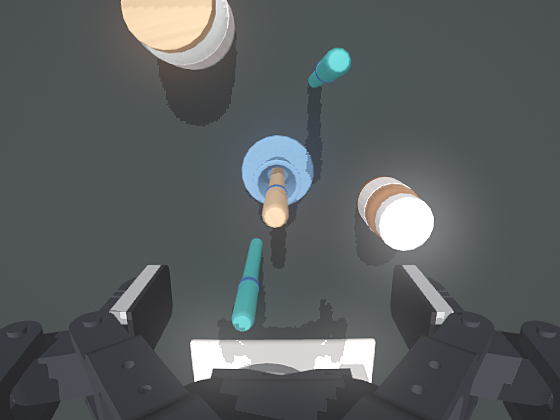

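The wrist view shows the stick top at (276,216), the socket mouth at about (277,180), and open space around the fingers.

```bash
python3 - <<'E'
from h import *
c=dict(np.load('w1.npz'))
print('top',P(c,276,216,z=.166),P(c,276,214),'band',P(c,277,188,z=.1),'mouth',P(c,277,180,z=.068),'foot',P(c,277,172,z=.006),'teal1 top',P(c,242,322),'base corners z.008',P(c,192,341,z=.008),P(c,375,340,z=.008))
s=env.get_state();print(s['tcp_pos'])
E
```

```text
top [0.5346 0.2658 0.166 ] [0.5344 0.2673 0.1671] band [0.5343 0.2684 0.1   ] mouth [0.534  0.2683 0.068 ] foot [0.534  0.2646 0.006 ] teal1 top [0.5231 0.1861 0.1555] base corners z.008 [0.4658 0.057  0.008 ] [0.6739 0.0893 0.008 ]
[0.53567462 0.26422555 0.25285228]
```

{"op": "carry_out", "data": {"steps": [{"grip": 0,"travel": [0.003,-0.001,0.02],"twist": 0},{"grip": 0,"travel": [0,0,0.03],"twist": 0},{"grip": 0,"travel": [0,0,0.03],"twist": 0},{"grip": 0,"travel": [0,0,0.025],"twist": 0},{"grip": 0,"travel": [0,0,0.0125],"twist": 0},{"grip": 0.3,"travel": [0,0,0],"twist": 0},{"grip": 0.6,"travel": [0,0,0],"twist": 0},{"grip": 1,"travel": [0,0,0],"twist": 0},{"grip": 1,"travel": [0,0,0],"twist": 0},{"grip": 1,"travel": [0,0,0],"twist": 0},{"grip": 1,"travel": [0,0,0],"twist": 0}], "squeeze": 60}}

```text
time_s: 3.65
tcp_pos: [0.5335, 0.27, 0.1368]
ee_rot: [3.141, -0.001, 1.73]
ft_force: [-2.2, -1.2, 5.6]
width: 0.015
grip_force: 58.6
```

{"op": "carry_out", "data": {"steps": [{"grip": 1,"travel": [0,0,-0.02],"twist": 0},{"grip": 1,"travel": [0,0,-0.04],"twist": 0},{"grip": 1,"travel": [0,0,-0.045],"twist": 0},{"grip": 1,"travel": [0,0,-0.045],"twist": 0},{"grip": 1,"travel": [0,0,-0.045],"twist": 0},{"grip": 1,"travel": [-0.02,-0.001,0],"twist": 0},{"grip": 1,"travel": [-0.035,-0.002,0],"twist": 0},{"grip": 1,"travel": [-0.035,-0.002,0],"twist": 0},{"grip": 1,"travel": [-0.035,-0.002,0],"twist": 0},{"grip": 1,"travel": [-0.035,-0.002,0],"twist": 0},{"grip": 1,"travel": [-0.035,-0.002,0],"twist": 0},{"grip": 1,"travel": [-0.035,-0.002,0],"twist": 0},{"grip": 1,"travel": [-0.035,-0.0015,0],"twist": 0},{"grip": 1,"travel": [-0.018,0,0],"twist": 0},{"grip": 1,"travel": [0,0,0],"twist": 0},{"grip": 1,"travel": [0,0,0],"twist": 0}]}}

```text
time_s: 5.65
tcp_pos: [0.5636, -0.01, 0.3304]
ee_rot: [-3.141, -0.001, 1.732]
ft_force: [0.4, -0.2, 0.5]
width: 0.0145
grip_force: 58.5
```

```bash
python3 - <<'E'
from h import *
w=cap('wrist','w2');a=cap('scene','s2');s=env.get_state();print(s['tcp_pos'],s['ee_rot'])
b=cap('side','d2')
L=cv2.resize(a['frame'][70:250,195:330],None,fx=3,fy=3,interpolation=2)
R=cv2.resize(b['frame'][70:250,220:340],None,fx=3,fy=3,interpolation=2)
cv2.imwrite('pics/m2.png',np.hstack([L,R]))
E
```

```text
[ 0.56367062 -0.00969578  0.33050001] [-3.14115937e+00 -7.61195466e-04  1.73334707e+00]
```

View pics/m2.png

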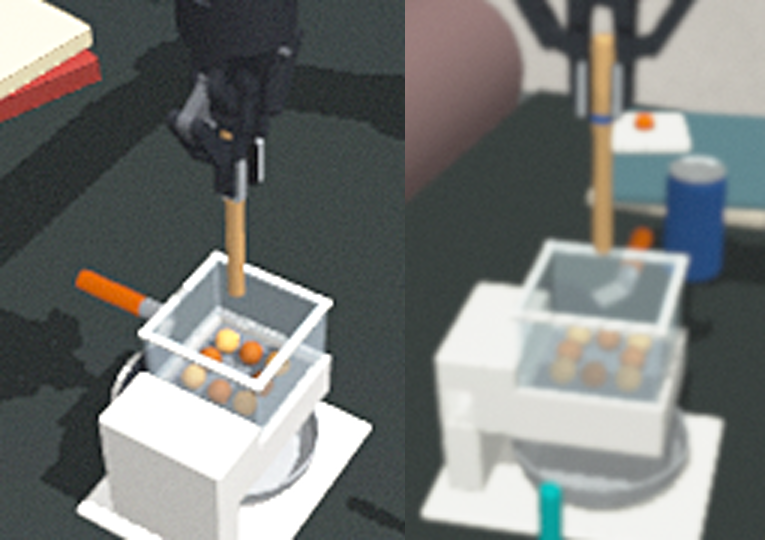

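Tip in the scene crop (236,294) → pixel (273.7,168); in the side view (198,252) → (286,154). I'll compute the tip relative to the rim in each view.

```bash
python3 - <<'E'
from h import *
a=dict(np.load('s2.npz'));b=dict(np.load('d2.npz'))
for z in(.195,.205,.215):print(z,P(a,273.7,168,z=z),P(b,286,154,z=z))
S=lambda u,v,z:P(a,195+u/3,70+v/3,z=z)
r=np.array([S(u,v,.178) for u,v in[(219,253),(332,302),(261,388),(143,334)]]);print(r,r.mean(0))
t=np.array([S(u,v,.114) for u,v in[(229,340),(251,352),(246,402),(219,390),(193,376)]]);print(t)
E
```

```text
0.195 [ 0.557  -0.0184  0.195 ] [ 0.5651 -0.0259  0.195 ]
0.205 [ 0.5646 -0.0115  0.205 ] [ 0.5587 -0.0086  0.205 ]
0.215 [ 0.5722 -0.0047  0.215 ] [0.5524 0.0087 0.215 ]
[[ 0.5175 -0.0719  0.178 ]
 [ 0.5014  0.033   0.178 ]
 [ 0.6064  0.0493  0.178 ]
 [ 0.6237 -0.0551  0.178 ]] [ 0.56225  -0.011175  0.178   ]
[[ 0.5406 -0.042   0.114 ]
 [ 0.5389 -0.0191  0.114 ]
 [ 0.5828  0.0136  0.114 ]
 [ 0.5874 -0.0113  0.114 ]
 [ 0.5899 -0.0374  0.114 ]]
```

{"op": "carry_out", "data": {"steps": [{"grip": 1,"travel": [0,0,0.02],"twist": 0},{"grip": 1,"travel": [0,0,0.03],"twist": 0},{"grip": 1,"travel": [0,0,0.025],"twist": 0},{"grip": 1,"travel": [0,0,0.015],"twist": 0},{"grip": 1,"travel": [0,0,0.005],"twist": 0},{"grip": 1,"travel": [0,0,0],"twist": 0},{"grip": 1,"travel": [0,0.005,0],"twist": 0},{"grip": 1,"travel": [0,0.005,0],"twist": 0},{"grip": 1,"travel": [0,0.005,0],"twist": 0},{"grip": 1,"travel": [0,0.003,0],"twist": 0},{"grip": 1,"travel": [0,0,0],"twist": 0}]}}

```text
time_s: 7.18
tcp_pos: [0.5818, -0.0091, 0.2357]
ee_rot: [-3.142, 0.0, 1.73]
ft_force: [-0.2, -0.8, -0.5]
width: 0.0148
grip_force: 58.5
```

{"op": "carry_out", "data": {"steps": [{"grip": 1,"travel": [0.0069,-0.0014,0],"twist": 0},{"grip": 1,"travel": [0.0058,-0.0039,0],"twist": 0},{"grip": 1,"travel": [0.0039,-0.0058,0],"twist": 0},{"grip": 1,"travel": [0.0014,-0.0069,0],"twist": 0},{"grip": 1,"travel": [-0.0014,-0.0069,0],"twist": 0},{"grip": 1,"travel": [-0.0039,-0.0058,0],"twist": 0},{"grip": 1,"travel": [-0.0058,-0.0039,0],"twist": 0},{"grip": 1,"travel": [-0.0069,-0.0014,0],"twist": 0},{"grip": 1,"travel": [-0.0069,0.0014,0],"twist": 0},{"grip": 1,"travel": [-0.0058,0.0039,0],"twist": 0},{"grip": 1,"travel": [-0.0039,0.0058,0],"twist": 0},{"grip": 1,"travel": [-0.0014,0.0069,0],"twist": 0},{"grip": 1,"travel": [0.0014,0.0069,0],"twist": 0},{"grip": 1,"travel": [0.0039,0.0058,0],"twist": 0},{"grip": 1,"travel": [0.0058,0.0039,0],"twist": 0},{"grip": 1,"travel": [0.0069,0.0014,0],"twist": 0}]}}

```text
time_s: 9.18
tcp_pos: [0.5816, -0.0083, 0.2357]
ee_rot: [-3.141, -0.0, 1.73]
ft_force: [0.1, 0.7, -0.9]
width: 0.0143
grip_force: 58.5
```

```bash
python3 - <<'E'
from h import *
a=cap('scene','s3');b=cap('side','d3');s=env.get_state();print(s['tcp_pos'],s['time_s'],s['ft_force'])
L=cv2.resize(a['frame'][100:250,195:330],None,fx=3,fy=3,interpolation=2)
R=cv2.resize(b['frame'][100:250,220:340],None,fx=3,fy=3,interpolation=2)
cv2.imwrite('pics/m3.png',np.hstack([L,R]))
E
```

```text
[ 0.58138872 -0.00727793  0.23558687] 9.275 [ 0.3327339  -0.33853958 -0.03057487]
```

View pics/m3.png

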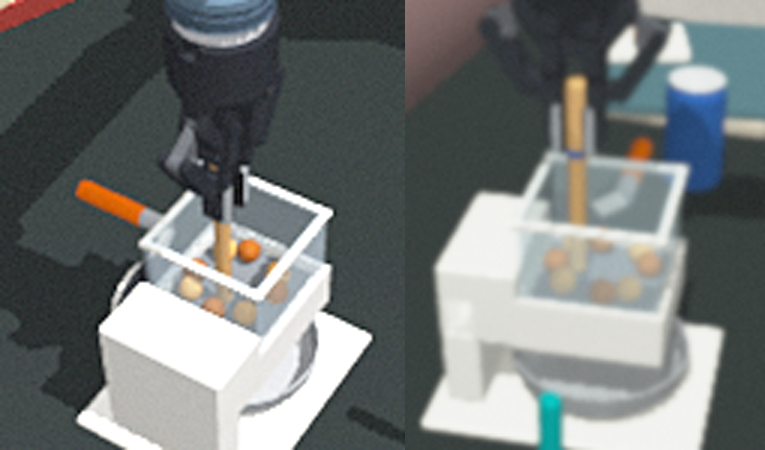

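The treats are shifting and all remain in the hopper; the tip sits low among them. Two more, slightly wider turns.

{"op": "carry_out", "data": {"steps": [{"grip": 1,"travel": [0,0.002,0],"twist": 0},{"grip": 1,"travel": [0.0076,-0.0015,0],"twist": 0},{"grip": 1,"travel": [0.0065,-0.0043,0],"twist": 0},{"grip": 1,"travel": [0.0043,-0.0065,0],"twist": 0},{"grip": 1,"travel": [0.0015,-0.0076,0],"twist": 0},{"grip": 1,"travel": [-0.0015,-0.0076,0],"twist": 0},{"grip": 1,"travel": [-0.0043,-0.0065,0],"twist": 0},{"grip": 1,"travel": [-0.0065,-0.0043,0],"twist": 0},{"grip": 1,"travel": [-0.0076,-0.0015,0],"twist": 0},{"grip": 1,"travel": [-0.0076,0.0015,0],"twist": 0},{"grip": 1,"travel": [-0.0065,0.0043,0],"twist": 0},{"grip": 1,"travel": [-0.0043,0.0065,0],"twist": 0},{"grip": 1,"travel": [-0.0015,0.0076,0],"twist": 0},{"grip": 1,"travel": [0.0015,0.0076,0],"twist": 0},{"grip": 1,"travel": [0.0043,0.0065,0],"twist": 0},{"grip": 1,"travel": [0.0065,0.0043,0],"twist": 0},{"grip": 1,"travel": [0.0076,0.0015,0],"twist": 0}]}}

```text
time_s: 11.4
tcp_pos: [0.5836, -0.0079, 0.2357]
ee_rot: [-3.141, -0.0, 1.73]
ft_force: [0.0, 0.7, -0.3]
width: 0.0145
grip_force: 58.5
```

{"op": "carry_out", "data": {"steps": [{"grip": 1,"travel": [0.0076,-0.0015,0],"twist": 0},{"grip": 1,"travel": [0.0065,-0.0043,0],"twist": 0},{"grip": 1,"travel": [0.0043,-0.0065,0],"twist": 0},{"grip": 1,"travel": [0.0015,-0.0076,0],"twist": 0},{"grip": 1,"travel": [-0.0015,-0.0076,0],"twist": 0},{"grip": 1,"travel": [-0.0043,-0.0065,0],"twist": 0},{"grip": 1,"travel": [-0.0065,-0.0043,0],"twist": 0},{"grip": 1,"travel": [-0.0076,-0.0015,0],"twist": 0},{"grip": 1,"travel": [-0.0076,0.0015,0],"twist": 0},{"grip": 1,"travel": [-0.0065,0.0043,0],"twist": 0},{"grip": 1,"travel": [-0.0043,0.0065,0],"twist": 0},{"grip": 1,"travel": [-0.0015,0.0076,0],"twist": 0},{"grip": 1,"travel": [0.0015,0.0076,0],"twist": 0},{"grip": 1,"travel": [0.0043,0.0065,0],"twist": 0},{"grip": 1,"travel": [0.0065,0.0043,0],"twist": 0},{"grip": 1,"travel": [0.0076,0.0015,0],"twist": 0},{"grip": 1,"travel": [0.0076,-0.0015,0],"twist": 0},{"grip": 1,"travel": [0.0065,-0.0043,0],"twist": 0},{"grip": 1,"travel": [0.0043,-0.0065,0],"twist": 0},{"grip": 1,"travel": [0.0015,-0.0076,0],"twist": 0}]}}

```text
time_s: 13.9
tcp_pos: [0.5599, 0.0079, 0.2357]
ee_rot: [-3.141, -0.0, 1.73]
ft_force: [0.8, 0.4, 0.3]
width: 0.0148
grip_force: 58.5
```

{"op": "carry_out", "data": {"steps": [{"grip": 1,"travel": [-0.006,0,-0.005],"twist": 0},{"grip": 1,"travel": [0,0,-0.02],"twist": 0},{"grip": 1,"travel": [0,0,-0.04],"twist": 0},{"grip": 1,"travel": [0,0,-0.03],"twist": 0},{"grip": 1,"travel": [0.017,0.001,0],"twist": 0},{"grip": 1,"travel": [0.035,0.002,0],"twist": 0},{"grip": 1,"travel": [0.035,0.002,0],"twist": 0},{"grip": 1,"travel": [0.035,0.002,0],"twist": 0},{"grip": 1,"travel": [0.035,0.002,0],"twist": 0},{"grip": 1,"travel": [0.035,0.002,0],"twist": 0},{"grip": 1,"travel": [0.035,0.002,0],"twist": 0},{"grip": 1,"travel": [0.027,0.001,0],"twist": 0},{"grip": 1,"travel": [0.013,0.001,0],"twist": 0},{"grip": 1,"travel": [0,0,0],"twist": 0},{"grip": 1,"travel": [0,0,0],"twist": 0}]}}

```text
time_s: 15.78
tcp_pos: [0.5346, 0.2658, 0.3305]
ee_rot: [-3.141, 0.001, 1.727]
ft_force: [0.2, 0.1, -0.1]
width: 0.0145
grip_force: 58.5
```

```bash
python3 - <<'E'
from h import *
a=cap('scene','s4');b=cap('side','d4');s=env.get_state();print(s['tcp_pos'],s['ee_rot'],s['ft_force'])
L=cv2.resize(a['frame'][140:320,210:420],None,fx=2,fy=2,interpolation=2)
R=cv2.resize(b['frame'][170:350,180:340],None,fx=2,fy=2,interpolation=2)
cv2.imwrite('pics/m4.png',np.hstack([L,R]))
E
```

```text
[0.53475168 0.26573002 0.33083166] [3.14147988e+00 5.63060976e-04 1.72682818e+00] [-0.02097606  0.17735425 -0.01109205]
```

View pics/m4.png

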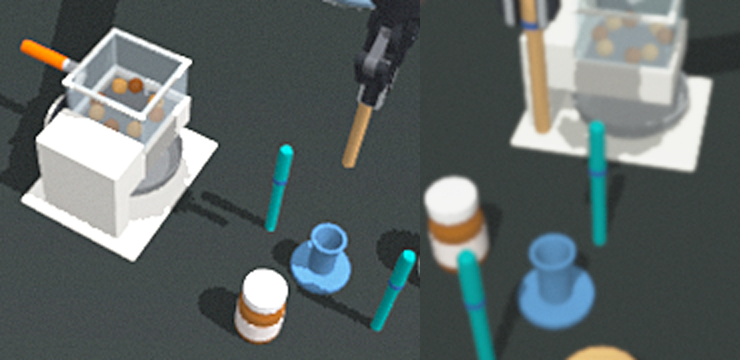

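The stick hangs about 0.2 m above the socket. Scene tip at (384.5,222.5), mouth (374.5,259.5); side tip (241.5,235.5), mouth (246,295.5).

```bash
python3 - <<'E'
from h import *
a=dict(np.load('s4.npz'));b=dict(np.load('d4.npz'))
for z in(.2,.206):print('tip',z,P(a,384.5,222.5,z=z),P(b,241.5,235.5,z=z))
print('mouth',P(a,374.5,259.5,z=.068),P(b,246,295.5,z=.068))
E
```

```text
tip 0.2 [0.5313 0.2629 0.2   ] [0.534  0.2584 0.2   ]
tip 0.206 [0.5361 0.2645 0.206 ] [0.5307 0.2645 0.206 ]
mouth [0.5336 0.2672 0.068 ] [0.5301 0.2674 0.068 ]
```

{"op": "carry_out", "data": {"steps": [{"grip": 1,"travel": [0.003,-0.0005,0.02],"twist": 0},{"grip": 1,"travel": [0,0,0.035],"twist": 0},{"grip": 1,"travel": [0,0,0.035],"twist": 0},{"grip": 1,"travel": [0,0,0.03],"twist": 0},{"grip": 1,"travel": [0,0,0.015],"twist": 0},{"grip": 1,"travel": [0,0,0.01],"twist": 0},{"grip": 1,"travel": [0,0,0.01],"twist": 0},{"grip": 1,"travel": [0,0,0.01],"twist": 0},{"grip": 1,"travel": [0,0,0],"twist": 0}]}}

```text
time_s: 17.0
tcp_pos: [0.5327, 0.2705, 0.1651]
ee_rot: [-3.14, 0.001, 1.73]
ft_force: [0.4, 0.2, -1.0]
width: 0.0146
grip_force: 58.5
```

{"op": "carry_out", "data": {"steps": [{"grip": 1,"travel": [0,0,0.01],"twist": 0},{"grip": 1,"travel": [0,0,0.01],"twist": 0},{"grip": 1,"travel": [0,0,0.006],"twist": 0},{"grip": 1,"travel": [0,0,0],"twist": 0}]}}

```text
time_s: 17.5
tcp_pos: [0.5326, 0.2703, 0.1389]
ee_rot: [-3.14, 0.001, 1.73]
ft_force: [0.0, -0.2, -0.4]
width: 0.0147
grip_force: 58.5
```

{"op": "carry_out", "data": {"steps": [{"grip": 0.7,"travel": [0,0,0],"twist": 0},{"grip": 0.4,"travel": [0,0,0],"twist": 0},{"grip": 0,"travel": [0,0,0],"twist": 0},{"grip": 0,"travel": [0,0,0],"twist": 0},{"grip": 0,"travel": [0,0,0],"twist": 0},{"grip": 0,"travel": [0,0,-0.02],"twist": 0},{"grip": 0,"travel": [0,0,-0.04],"twist": 0},{"grip": 0,"travel": [0,0,-0.04],"twist": 0},{"grip": 0,"travel": [0,0,-0.03],"twist": 0},{"grip": 0,"travel": [0,0,0],"twist": 0}]}}

```text
time_s: 18.75
tcp_pos: [0.5356, 0.2714, 0.2747]
ee_rot: [3.134, -0.004, 1.729]
ft_force: [-0.1, 0.2, -0.3]
width: 0.0852
grip_force: 0.0
```

```bash
python3 - <<'E'
from h import *
a=cap('scene','s5');b=cap('side','d5');s=env.get_state();print(s['tcp_pos'],s['ee_rot'],s['time_s'])
L=cv2.resize(a['frame'][140:300,190:400],None,fx=2,fy=2,interpolation=2)
R=cv2.resize(b['frame'][140:300,180:340],None,fx=2,fy=2,interpolation=2)
cv2.imwrite('pics/m5.png',np.hstack([L,R]))
E
```

```text
[0.53318434 0.27056497 0.2704273 ] [ 3.14082968e+00 -6.80675606e-04  1.72971002e+00] 18.85
```

View pics/m5.png

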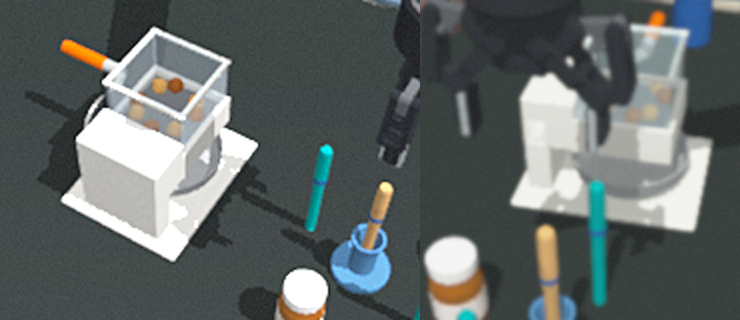

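Stick is standing back in its socket, treats are all in the hopper. Now over the dial handle.

{"op": "carry_out", "data": {"steps": [{"grip": 0,"travel": [-0.017,-0.001,0],"twist": 0},{"grip": 0,"travel": [-0.045,-0.002,0],"twist": 0},{"grip": 0,"travel": [-0.045,-0.002,0],"twist": 0},{"grip": 0,"travel": [-0.045,-0.002,0],"twist": 0},{"grip": 0,"travel": [-0.045,-0.002,0],"twist": 0},{"grip": 0,"travel": [-0.045,-0.002,0],"twist": 0},{"grip": 0,"travel": [-0.045,-0.002,0],"twist": 0},{"grip": 0,"travel": [-0.045,-0.002,0],"twist": 0},{"grip": 0,"travel": [-0.045,-0.002,0],"twist": 0},{"grip": 0,"travel": [-0.025,-0.001,0],"twist": 0},{"grip": 0,"travel": [-0.005,0,0],"twist": 0},{"grip": 0,"travel": [0,0,0],"twist": 0},{"grip": 0,"travel": [0,0,0],"twist": 0}]}}

```text
time_s: 20.48
tcp_pos: [0.5798, -0.132, 0.2692]
ee_rot: [-3.141, -0.001, 1.733]
ft_force: [1.3, 0.8, -0.1]
width: 0.0854
grip_force: 0.0
```

```bash
python3 - <<'E'
from h import *
c=cap('wrist','w6');s=env.get_state();print(s['tcp_pos'],s['ee_rot'],s['time_s'])
h=cv2.cvtColor(c['frame'],cv2.COLOR_BGR2HSV)
m=cv2.inRange(h,(5,200,120),(18,255,255))
n,l,st,ce=cv2.connectedComponentsWithStats(m)
for i in np.argsort(-st[1:,4])[:3]+1:
  u,v=ce[i];print(st[i],ce[i],P(c,u,v,z=.1365),P(c,int(u),int(v)))
E
```

```text
[ 0.5799295  -0.1319932   0.26938923] [-3.14104258e+00 -1.06886213e-03  1.73294684e+00] 20.525
```

{"op": "carry_out", "data": {"steps": [{"grip": 0,"travel": [-0.003,-0.001,0.03],"twist": 0},{"grip": 0,"travel": [0,0,0.035],"twist": 0},{"grip": 0,"travel": [0,0,0.035],"twist": 0},{"grip": 0,"travel": [0,0,0.02],"twist": 0},{"grip": 0,"travel": [0,0,0.01],"twist": 0},{"grip": 0,"travel": [0,0,0],"twist": 0},{"grip": 0.3,"travel": [0,0,0],"twist": 0},{"grip": 0.6,"travel": [0,0,0],"twist": 0},{"grip": 1,"travel": [0,0,0],"twist": 0},{"grip": 1,"travel": [0,0,0],"twist": 0},{"grip": 1,"travel": [0,0,0],"twist": 0},{"grip": 1,"travel": [0,0,0],"twist": 0}], "squeeze": 35}}

```text
time_s: 22.02
tcp_pos: [0.5799, -0.1372, 0.1402]
ee_rot: [3.14, 0.0, 1.73]
ft_force: [-0.2, -0.5, 2.9]
width: 0.015
grip_force: 34.2
```

{"op": "carry_out", "data": {"steps": [{"grip": 1,"travel": [0,-0.0023,0.004],"twist": 0},{"grip": 1,"travel": [0,-0.0023,0.004],"twist": 0},{"grip": 1,"travel": [0,-0.0017,0.0043],"twist": 0},{"grip": 1,"travel": [0,-0.0017,0.0043],"twist": 0},{"grip": 1,"travel": [0,-0.001,0.0045],"twist": 0},{"grip": 1,"travel": [0,-0.001,0.0045],"twist": 0},{"grip": 1,"travel": [0,-0.0003,0.0046],"twist": 0},{"grip": 1,"travel": [0,-0.0003,0.0046],"twist": 0},{"grip": 1,"travel": [0,0.0003,0.0046],"twist": 0},{"grip": 1,"travel": [0,0.0003,0.0046],"twist": 0},{"grip": 1,"travel": [0,0.001,0.0045],"twist": 0},{"grip": 1,"travel": [0,0.001,0.0045],"twist": 0},{"grip": 1,"travel": [0,0.0017,0.0043],"twist": 0},{"grip": 1,"travel": [0,0.0017,0.0043],"twist": 0},{"grip": 1,"travel": [0,0.0023,0.004],"twist": 0},{"grip": 1,"travel": [0,0.0023,0.004],"twist": 0},{"grip": 1,"travel": [0,0.0011,0.0016],"twist": 0},{"grip": 1,"travel": [0,0,0],"twist": 0},{"grip": 1,"travel": [0,0,0],"twist": 0},{"grip": 1,"travel": [0,0,0],"twist": 0}]}}

```text
time_s: 24.52
tcp_pos: [0.5765, -0.1379, 0.0679]
ee_rot: [-3.134, -0.002, 1.729]
ft_force: [-6.2, 0.2, 6.3]
width: 0.0148
grip_force: 41.1
```

```bash
python3 - <<'E'
from h import *
a=cap('scene','s7');b=cap('side','d7');s=env.get_state();print(s['tcp_pos'],s['ft_force'],s['time_s'])
L=cv2.resize(a['frame'][130:280,195:335],None,fx=3,fy=3,interpolation=2)
R=cv2.resize(b['frame'][120:270,220:340],None,fx=3,fy=3,interpolation=2)
cv2.imwrite('pics/m7.png',np.hstack([L,R]))
E
```

```text
[ 0.57648218 -0.1378691   0.06794166] [-6.52173353 -1.13576482  6.41967211] 24.625
```

View pics/m7.png

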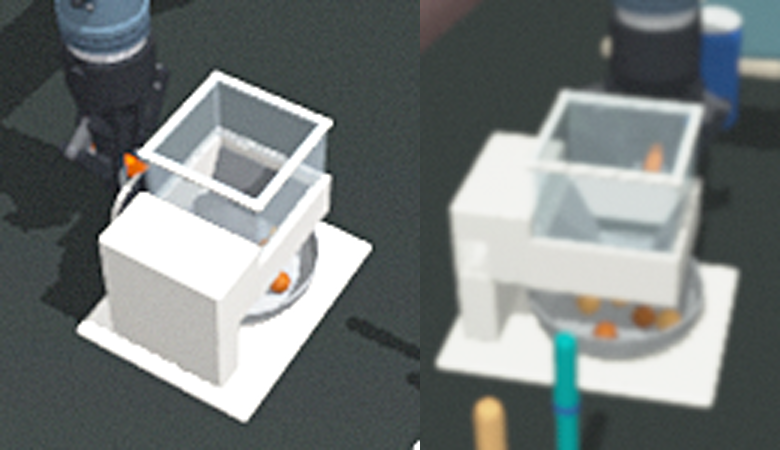

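The hopper looks empty, the gate leaves hang open and treats lie in the dish. I'll press a touch further for margin, let things settle, and check the handle height by depth.

{"op": "carry_out", "data": {"steps": [{"grip": 1,"travel": [0,0.0005,0.001],"twist": 0},{"grip": 1,"travel": [0,0,0],"twist": 0},{"grip": 1,"travel": [0,0,0],"twist": 0},{"grip": 1,"travel": [0,0,0],"twist": 0},{"grip": 1,"travel": [0,0,0],"twist": 0},{"grip": 1,"travel": [0,0,0],"twist": 0},{"grip": 1,"travel": [0,0,0],"twist": 0},{"grip": 1,"travel": [0,0,0],"twist": 0}]}}

```text
time_s: 25.62
tcp_pos: [0.5769, -0.1378, 0.0672]
ee_rot: [-3.134, -0.003, 1.728]
ft_force: [-7.9, 0.0, 8.6]
width: 0.0146
grip_force: 41.3
```

```bash
python3 - <<'E'
from h import *
a=cap('scene','s8');b=cap('side','d8');s=env.get_state();print(s['tcp_pos'],s['ft_force'],s['grip_force'],s['time_s'])
C,Sn=np.cos(.155),np.sin(.155)
for n,c in(('scene',a),('side',b)):
  h=cv2.cvtColor(c['frame'],cv2.COLOR_BGR2HSV)
  m=cv2.inRange(h,(5,90,60),(24,255,255))
  k,l,st,ce=cv2.connectedComponentsWithStats(m)
  for i in range(1,k):
    u,v=map(int,ce[i].round())
    if st[i,4]<6 or u<195 or u>340 or v<120 or v>285:continue
    p=P(c,u,v);d=p[:2]-[.5635,-.0115];print(n,st[i].tolist(),p,'disp',(C*d[0]+Sn*d[1]).round(3),(C*d[1]-Sn*d[0]).round(3))
# anything in hopper between treats-high points (scene+side depth points inside hopper above floor)
E
```

```text
[ 0.57686161 -0.13781174  0.06720953] [-6.50967618 -0.47000376  7.86727126] 41.28772795200348 25.725
scene [236, 181, 8, 9, 42] [ 0.5759 -0.124   0.0793] disp -0.005 -0.113
scene [285, 221, 7, 7, 30] [0.5605 0.031  0.0287] disp 0.004 0.042
side [295, 171, 5, 5, 19] [ 0.5513 -0.065   0.1276] disp -0.02 -0.051
side [273, 219, 7, 5, 29] [0.5788 0.0007 0.0244] disp 0.017 0.01
side [291, 222, 15, 7, 73] [ 0.5242 -0.0027  0.0255] disp -0.037 0.015
side [278, 227, 7, 6, 30] [0.5536 0.0328 0.029 ] disp -0.003 0.045
side [238, 252, 11, 27, 251] [0.5279 0.2726 0.1501] disp 0.009 0.286
side [184, 274, 28, 18, 261] [0.6282 0.2695 0.0579] disp 0.107 0.268
```

```bash
python3 - <<'E'
from h import *
C,Sn=np.cos(.155),np.sin(.155)
for t in('s1','s5','s7','s8'):
  c=dict(np.load(t+'.npz'))
  h=cv2.cvtColor(c['frame'],cv2.COLOR_BGR2HSV)
  m=cv2.erode(cv2.inRange(h,(5,150,60),(20,255,255)),np.ones((2,2)));m[:,:200]=0;m[:150]=0;m[:,262:]=0;m[200:]=0
  q=[]
  for v,u in np.argwhere(m):
    p=P(c,int(u),int(v),r=0) if c['depth'][v,u]>0 else None
    if p is None:continue
    d=p[:2]-[.5635,-.0115];q.append([C*d[0]+Sn*d[1],C*d[1]-Sn*d[0],p[2]])
  q=np.array(q);n=q[q[:,1]>-.125];print(t,len(q),len(n),np.percentile(n,[10,50,90],axis=0).round(4).tolist())
E
```

```text
s1 123 57 [[-0.005, -0.1205, 0.1385], [0.0012, -0.1101, 0.1433], [0.0048, -0.1002, 0.1449]]
s5 123 58 [[-0.0045, -0.1221, 0.1387], [0.0013, -0.111, 0.1424], [0.0051, -0.1003, 0.1451]]
s7 15 15 [[-0.0129, -0.1223, 0.0777], [-0.0051, -0.1093, 0.0803], [-0.0, -0.1048, 0.083]]
s8 14 14 [[-0.009, -0.1179, 0.0773], [-0.0052, -0.1106, 0.0792], [-0.0019, -0.1069, 0.0813]]
```

By the jaws' x position and the depth, the dial is at only about 1.1 rad because the bar slipped roughly 7 mm up in the pads. I'll press on with a firmer grip.

{"op": "carry_out", "data": {"steps": [{"grip": 1,"travel": [0,0,0],"twist": 0},{"grip": 1,"travel": [0,0,0],"twist": 0},{"grip": 1,"travel": [0,0.0007,0.0015],"twist": 0},{"grip": 1,"travel": [0,0.0007,0.0015],"twist": 0},{"grip": 1,"travel": [0,0.0008,0.0015],"twist": 0},{"grip": 1,"travel": [0,0.0008,0.0015],"twist": 0},{"grip": 1,"travel": [0,0,0],"twist": 0},{"grip": 1,"travel": [0,0,0],"twist": 0},{"grip": 1,"travel": [0,0,0],"twist": 0}], "squeeze": 80}}

```text
time_s: 26.85
tcp_pos: [0.5802, -0.1373, 0.0608]
ee_rot: [-3.134, -0.002, 1.729]
ft_force: [-6.2, -0.3, 6.3]
width: 0.0135
grip_force: 79.8
```

```bash
cat > chk.py <<'E'
from h import *
import sys
C,Sn=np.cos(.155),np.sin(.155)
c=cap('scene',sys.argv[1]);s=env.get_state();t=np.array(s['tcp_pos']);d=t[:2]-[.5635,-.0115]
x=C*d[0]+Sn*d[1];print(t,s['ft_force'],s['grip_force'],s['width'],'tcp disp x',x,'dial from x',.6+np.arccos((.048-x)/.062))
h=cv2.cvtColor(c['frame'],cv2.COLOR_BGR2HSV)
m=cv2.erode(cv2.inRange(h,(5,150,60),(20,255,255)),np.ones((2,2)));m[:,:200]=0;m[:150]=0;m[:,262:]=0;m[200:]=0
q=[]
for v,u in np.argwhere(m):
    if c['depth'][v,u]>0:
        p=P(c,int(u),int(v),r=0);d=p[:2]-[.5635,-.0115];q.append([C*d[0]+Sn*d[1],C*d[1]-Sn*d[0],p[2]])
q=np.array(q);print(len(q),np.percentile(q,[10,50,90],axis=0).round(4).tolist())
E
python3 chk.py s9
```

```text
[ 0.58021658 -0.13730306  0.06083789] [-6.44661623  0.15637733  6.728771  ] 79.79048609733582 0.013900041479729215 tcp disp x -0.0029053181012416926 dial from x 1.2075422291733005
12 [[-0.0078, -0.1195, 0.071], [-0.0043, -0.1148, 0.073], [-0.0008, -0.1106, 0.0741]]
```

The two estimates agree on about 1.2 rad, which is the third notch. I'll hold briefly, check that the hopper is empty by colour, then hand in.

{"op": "carry_out", "data": {"steps": [{"grip": 1,"travel": [0,0.0003,0.0007],"twist": 0},{"grip": 1,"travel": [0,0,0],"twist": 0},{"grip": 1,"travel": [0,0,0],"twist": 0},{"grip": 1,"travel": [0,0,0],"twist": 0},{"grip": 1,"travel": [0,0,0],"twist": 0},{"grip": 1,"travel": [0,0,0],"twist": 0},{"grip": 1,"travel": [0,0,0],"twist": 0},{"grip": 1,"travel": [0,0,0],"twist": 0}]}}

```text
time_s: 27.9
tcp_pos: [0.5805, -0.1373, 0.0605]
ee_rot: [-3.134, -0.002, 1.728]
ft_force: [-7.4, -0.4, 9.0]
width: 0.0141
grip_force: 80.2
```

```bash
python3 chk.py s10; python3 - <<'E'
from h import *
b=cap('side','d10')
for t in('d1','d8','d10'):
  f=np.load(t+'.npz')['frame'];h=cv2.cvtColor(f,cv2.COLOR_BGR2HSV);m=cv2.inRange(h,(5,45,60),(26,255,255))
  print(t,'hopper',(m[176:204,250:312]>0).sum(),'dish',(m[210:240,250:320]>0).sum())
E
```

```text
[ 0.58044518 -0.13727273  0.06050298] [-8.15753265 -0.03394002  8.86661004] 80.17934203147888 0.013750588486355473 tcp disp x -0.0026747688976999674 dial from x 1.2140260603389532
10 [[-0.0086, -0.1203, 0.0706], [-0.005, -0.1165, 0.0731], [0.0003, -0.1124, 0.0737]]
d1 hopper 249 dish 0
d8 hopper 5 dish 211
d10 hopper 5 dish 211
```

```bash
python3 -c "
from station import env
print(env.hand_in())"
```

```text
the job is handed in; nothing more can be done
None
```

I handed the job in at about 28 s with the dial held at about 1.2 rad (third notch). Three turns were stirred and the stick is back in its stand. The hopper is empty, though I could see only some of the eight treats in the dish because the hopper hides the rest; no verdict came back.

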